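Find the concealed catch of the collection box

TASK

On the food bank's packing bench stands a blue collection box whose emptying flap is held by a concealed catch: of the four identical grey thumb plates in its flat top, one gives way and the other three are blind. Feel across the plates with the fingertips until you find the one that yields, press it fully in so that the flap springs ajar, then take the hand clear. Do not grasp or lift anything, and leave the tins, the jar and the carton where they stand.

Things in the scene. Friction and masses are not known exactly. Their poses are not given: they have to be found in the camera images.
- collection_box: blue steel box fixed to the bench, 200 (its x) by 440 (y) by 100 mm high; origin: centre of its underside, z up. Its -x half has a flat top with a flush grey panel, 80 (x) by 320 mm (y), centred at x = -50 mm, y = 0: four 80 mm square frames in a row along y, each with a 61 mm square plate in a 64 mm opening. Three plates are rigid, one is the catch. The flap covers the +x half.
- catch (a joint): travel of the one plate that gives way, straight down, m: 0 as found (2 mm below the frame, like the blind ones), 0.006 fully in. Moves at 2 to 4 N, stays where it is left. Which plate it is changes every time.
- flap (a joint): angle of the flap, rad: 0 closed, level with the box top; about 0.3 when the catch is fully in. A blue sheet 98 by 436 by 4 mm with a yellow patch and black coin slot, hinged along the middle of the box top; its edge towards the box's +x rises by itself as the catch goes in (geared to its travel).
- plate1 (a point): centre of the top face of thumb plate 1 of 4 (counted from the box's -y end), 98 mm above the bench and 2 mm below its frame's top; 80 mm from the next; axes as the box's. Marks the place only: it does not sink with the plate.
- plate2 (a point): centre of the top face of thumb plate 2 of 4 (counted from the box's -y end), 98 mm above the bench and 2 mm below its frame's top; 80 mm from the next; axes as the box's. Marks the place only: it does not sink with the plate.
- plate3 (a point): centre of the top face of thumb plate 3 of 4 (counted from the box's -y end), 98 mm above the bench and 2 mm below its frame's top; 80 mm from the next; axes as the box's. Marks the place only: it does not sink with the plate.
- plate4 (a point): centre of the top face of thumb plate 4 of 4 (counted from the box's -y end), 98 mm above the bench and 2 mm below its frame's top; 80 mm from the next; axes as the box's. Marks the place only: it does not sink with the plate.
- tin_red: loose food tin with a red label, 74 mm diameter, 105 mm tall, 0.3 to 0.6 kg; stands on the bench beside the box's +y end; origin: centre of its underside
- jar: loose amber glass jar with a white lid, 68 mm diameter, 110 mm tall, 0.3 to 0.55 kg; stands on the bench beside the box's -y end; origin: centre of its underside
- tin_small: loose small tin with a yellow label, 52 mm diameter, 42 mm tall, 0.08 to 0.17 kg; stands on the flat blue top of the box at its +y end, about 70 mm from the centre of plate 4; origin: centre of its underside
- carton: loose brown carton 50 by 90 by 70 mm high, 0.18 to 0.35 kg; stands on the bench beyond the box's +x side; origin: centre of its underside

How it is judged:
On the way:
1. a fingertip pushes the yielding plate in, past half its travel (value of joint catch above 0.003 m and contact force between the fingers and catch_c0 above 0.5 N).
At the end, for the whole second after the job is handed in: The catch is at least 5 mm of its 6 mm in, the flap stands ajar by more than 0.22 rad and is still, and the tins, jar and carton stand upright within 20 mm of where they were (value of joint catch above 0.005 m and value of joint flap above 0.22 rad and velocity of joint flap below 0.05 rad/s and distance of each of tin_red, jar, tin_small, carton from where it was at the start of the episode below 0.02 m and angle between each of tin_red, jar, tin_small, carton's own z axis and vertical below 0.1 rad); the robot touches nothing.
It fails at once if the tin_red is lifted, knocked or pushed away (distance of tin_red from where it was at the start of the episode above 0.03 m or angle between tin_red's own z axis and vertical above 0.35 rad).
It fails at once if the jar is lifted, knocked or pushed away (distance of jar from where it was at the start of the episode above 0.03 m or angle between jar's own z axis and vertical above 0.35 rad).
It fails at once if the tin_small is lifted, knocked or pushed away (distance of tin_small from where it was at the start of the episode above 0.03 m or angle between tin_small's own z axis and vertical above 0.35 rad).
It fails at once if the carton is lifted, knocked or pushed away (distance of carton from where it was at the start of the episode above 0.03 m or angle between carton's own z axis and vertical above 0.35 rad).
It also fails if it takes over 48 s, if anything falls off the work surface, if the arm or the gripper's body presses on something with over 40 N, if the wrist force passes 120 N, or if a joint passes its speed limit or range.

ROBOT

A 6-joint arm with a two-finger parallel gripper is mounted at the origin on the work surface. World frame = base frame: x ahead of the robot, y to its left, z up, the work surface at z = 0. Lengths are in m, angles in rad, forces in N, time in s.
With the tool pointing down it reaches from about 0.3 to 0.775 m from the base axis. Payload 14.6 kg.
Tool frame: the origin (TCP) lies on the front face of the gripper's body, between the roots of the fingers; the fingertips stand 97 mm ahead of it and the grasp point (between the pads) lies 78 mm ahead of it; z points along the fingers, x is the direction in which the jaws open and shut, and the axes are right-handed (so a half turn about z gives the same grasp; the last joint's range is limited). The gripper opens to 94 mm and grips with 3 to 60 N. Pads are 16 mm wide; open, the fingers measure 119 mm over their backs; the gripper's body (75 mm by 177 mm) begins 78 mm behind the grasp point.
Start: joints at [1.22, 0.3, 1.521, -0, 1.321, -0.067], TCP at [0.154, 0.528, 0.303] pointing down, gripper open.
Joint ranges: [-3.03, 3.03], [-0.79, 2.21], [0.23, 2.52], [-1.04, 4.18], [0, 3.07], [-2.55, 2.55]. Speed limits (rad/s): [2.22, 2.22, 2.57, 3.14, 3.14, 3.14].

INTERFACE

Orientations are given as [roll, pitch, yaw] about the fixed x, y, z axes, in that order (R = Rz(yaw) Ry(pitch) Rx(roll)).
In Python, from station import sensors, camera, ctrl gives the robot as it stands.
- The arm moves only by the tool move_arm, never from a script. Its argument "rows" is text: rows parted by semicolons, each of 6 numbers parted by spaces: the shift along the tool's x, y, z in mm, then the turn, a rotation vector about the tool's x, y, z in rad. In form: x y z wx wy wz; .... A call has 1 to 20 rows; each row shifts and turns the pose as measured when the row begins, along the tool's axes as they then stand; what a row does not reach is not made up. A row lasts 1/8 s, in which the tool goes at most 62.5 mm and 10.7 degrees, less where a joint would pass 70% of its speed; a pose out of reach is approached as far as the arm can. A call with a gripper value outside its range is refused whole. "grip" is the opening, from -1 (shut) to 1 (fully open), set as the call begins (left out, the last holds). The fingers move at their own pace and stop on an object; "newtons" is the grip in N (left out, the last holds). Time passes only in rows, so rows that do not move let the fingers close. It gives the time, the measured TCP pose, the force and the opening at its end, in the units of the state.
- sensors.get_obs(): the state, without advancing time (a new reading comes with each control period).
- camera(name): name is "side" or "top"; returns a dict with "color" (384x512x3 uint8, blue, green, red), "z_map" (384x512 float32, m along the optical axis (not along the pixel's ray), 0 where there is no reading), "mtx" (3x3 intrinsics, pixels), "position" and "attitude" of the camera in the world. Camera axes: x right, y down, z forward; pixel columns grow to the right and rows downward; lengths in m; the calibration is good to about 2 mm. A picture is of the moment at which its call begins.
- ctrl.hand_in(): hands the job in, once; it reports no verdict.
The state is a dict: "time_s": time; "qpos": joint angles; "joint_vel": joint speeds; "tau": joint torques, N m; "ee_pos": TCP position; "eef_rot": TCP orientation; "force": force on the tool from outside, world axes, zero at the start; "moment": the same for the moment, N m; "grip_width": finger opening in m.
Only numpy, scipy, OpenCV 4.12 (cv2) and the standard library are available. Lean on these libraries where they do the work, as an engineer would, in place of code of your own. Each camera call takes 0.05 s, during which the arm holds its last target.

## Working session

There is one attempt and no reset: what is moved stays moved. The work goes in short steps, Python scripts to look and compute and a tool call to move; the robot and the scene stay as the last step left them, time stands still between calls to the robot, and variables do not carry over. Pictures are saved under pics/ and viewed, and the job is handed in when it is done.

Besides the shell and the picture viewer there is one more tool, called in YAML: its name, and indented under it one key for each argument. move_arm: Moves the arm, as the interface text tells. Its arguments: {"type":"object","properties":{"rows":{"type":"string"},"grip":{"type":"number"},"newtons":{"type":"number"}},"required":["rows"]}

```bash
mkdir -p pics; python3 - <<'E'
from station import sensors,camera
import cv2,numpy as np
print(sensors.get_obs())
for n in("top","side"):
    c=camera(n);cv2.imwrite(f"pics/{n}0.png",c["color"]);np.savez(f"{n}0.npz",**c)
    print(n,c["mtx"],c["position"],c["attitude"])
E
```

```text
{'time_s': 0.0, 'qpos': array([ 1.22038520e+00,  3.00476060e-01,  1.52157144e+00,  1.52202315e-05,
        1.32070070e+00, -6.66008226e-02]), 'joint_vel': array([-1.59504574e-03, -5.16426920e-05,  3.29238323e-04, -1.77270130e-03,
        3.15242679e-03, -6.40101727e-04]), 'tau': array([ 1.56053084e-03, -5.31818104e+01, -3.52732229e+01,  7.08701368e-02,
        2.45766516e-02, -1.33669610e-04]), 'ee_pos': array([0.15395872, 0.52785876, 0.30208762]), 'eef_rot': array([-3.14150104e+00,  1.15200393e-03,  1.28698230e+00]), 'force': array([ 0.30421882, -0.04983946,  0.10014416]), 'moment': array([0.00439942, 0.00643565, 0.02936239]), 'grip_width': 0.09414594596159095}
top [[423.7753775    0.         258.66539663]
 [  0.         423.7753775  192.89853761]
 [  0.           0.           1.        ]] [0.55628386 0.011626   1.0739433 ] [-3.05328463 -0.01141621 -1.55305454]
side [[379.43603745   0.         255.93086623]
 [  0.         379.43603745 198.42666283]
 [  0.           0.           1.        ]] [ 0.2697292  -0.70047373  0.83707719] [-2.31445731  0.01199968 -0.5028059 ]
```

View pics/top0.png

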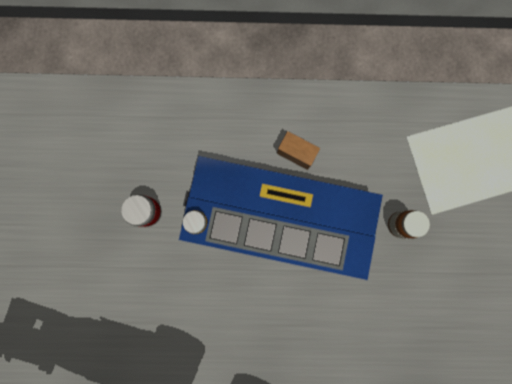

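View pics/side0.png

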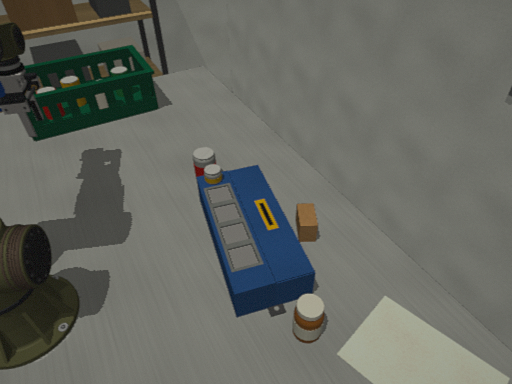

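The top view shows plates 4 to 1 at about (226,227), (261,235), (295,242) and (329,249). The small tin is at (194,222), the red tin at (142,210), the jar at (412,225) and the carton at (298,150). The side view agrees. Next I'll measure the plates.

```bash
cat > h.py <<'E'
import numpy as np,cv2
from scipy.spatial.transform import Rotation as R
def ray(c,uv,z):
    uv=np.atleast_2d(np.asarray(uv,float));M=R.from_euler('xyz',c["attitude"]).as_matrix()
    d=np.c_[uv,np.ones(len(uv))]@np.linalg.inv(c["mtx"]).T@M.T
    return c["position"]+d*((z-c["position"][2])/d[:,2])[:,None]
E
python3 - <<'E'
from h import *
for n in("top","side"):
    c=dict(np.load(n+"0.npz"));im=c["color"];hsv=cv2.cvtColor(im,cv2.COLOR_BGR2HSV)
    blue=cv2.inRange(hsv,(105,120,30),(130,255,255))
    k,_=cv2.findContours(blue,cv2.RETR_EXTERNAL,cv2.CHAIN_APPROX_SIMPLE);b=max([q for q in k if cv2.boundingRect(q)[0]>150],key=cv2.contourArea)
    m=np.zeros_like(blue);cv2.drawContours(m,[b],-1,255,-1)
    if n=="top":
        r=cv2.minAreaRect(b);P=ray(c,cv2.boxPoints(r),.1)[:,:2];print("box",r,P.round(3),np.linalg.norm(np.diff(P,axis=0),axis=1))
    g=((hsv[...,1]<70)&(m>0)).astype(np.uint8)*255
    k,_=cv2.findContours(g,cv2.RETR_EXTERNAL,cv2.CHAIN_APPROX_SIMPLE)
    p=max([q for q in k],key=lambda q:cv2.contourArea(q)if cv2.minAreaRect(q)[1][0] else 0)
    r=cv2.minAreaRect(p);bp=cv2.boxPoints(r);P=ray(c,bp,.1)[:,:2]
    print(n,"panel",r,P.round(4),"mean",P.mean(0),np.linalg.norm(np.diff(P,axis=0),axis=1))
    # plates: bright squares
    v=hsv[...,2]; pm=np.zeros_like(v);cv2.drawContours(pm,[p],-1,255,-1)
    t,_=cv2.threshold(v[pm>0].reshape(-1,1),0,255,cv2.THRESH_OTSU);print("otsu",t)
    w=((v>t)&(pm>0)).astype(np.uint8)
    N,l,s,ce=cv2.connectedComponentsWithStats(w)
    for i in range(1,N):
        if s[i,4]>100: 
            x=ray(c,ce[i],.098)[0]; iz=c["z_map"][int(ce[i][1]),int(ce[i][0])]; 
            M=R.from_euler('xyz',c["attitude"]).as_matrix(); q=c["position"]+M@(np.linalg.inv(c["mtx"])@[*ce[i],1])*iz
            print(s[i],ce[i].round(1),x.round(4),"depth pt",q.round(4))
    sx,ex=(170,350)if n=="top" else(190,290); sy,ey=(150,290) if n=="top" else(150,300)
    cv2.imwrite(f"pics/{n}z.png",cv2.resize(im[sy:ey,sx:ex],None,fx=4,fy=4))
E
```

```text
box ((281.3497619628906, 217.073974609375), (192.396240234375, 86.0195083618164), 11.944175720214844) [[ 0.533  0.183]
 [ 0.728  0.149]
 [ 0.644 -0.289]
 [ 0.451 -0.247]] [0.19795407 0.44579128 0.19736114]
top panel ((277.0672302246094, 238.0585479736328), (139.88851928710938, 34.920188903808594), 11.990835189819336) [[ 0.5312  0.1225]
 [ 0.6095  0.1081]
 [ 0.5485 -0.207 ]
 [ 0.4709 -0.1904]] mean [ 0.54000433 -0.04172424] [0.07960053 0.32094599 0.07942699]
otsu 115.0
[211 213  30  30 633] [225.8 227.3] [0.5623 0.076  0.098 ] depth pt [0.5623 0.076  0.0978]
[245 220  30  30 652] [259.8 234.5] [ 0.5472 -0.0022  0.098 ] depth pt [ 0.5472 -0.0022  0.0972]
[279 227  30  30 656] [293.9 241.8] [ 0.532  -0.0807  0.098 ] depth pt [ 0.5319 -0.0808  0.0974]
[314 235  29  29 652] [328. 249.] [ 0.5169 -0.159   0.098 ] depth pt [ 0.5168 -0.1593  0.0963]
side panel ((232.85272216796875, 225.8799285888672), (90.31443786621094, 32.588924407958984), 71.20011138916016) [[ 0.5326  0.122 ]
 [ 0.6338  0.1206]
 [ 0.5508 -0.2056]
 [ 0.4721 -0.1968]] mean [ 0.54734232 -0.03992507] [0.10123667 0.33656954 0.0792426 ]
otsu 102.0
[208 186  24  17 272] [219.4 194.5] [0.5645 0.0751 0.098 ] depth pt [0.5656 0.078  0.0953]
[214 204  26  19 312] [226.3 212.9] [ 0.5494 -0.0035  0.098 ] depth pt [ 0.5499 -0.0024  0.0968]
[220 223  28  21 377] [233.9 233.3] [ 0.534  -0.0819  0.098 ] depth pt [ 0.5336 -0.0827  0.0989]
[228 245  30  24 451] [242.6 256.3] [ 0.5189 -0.1609  0.098 ] depth pt [ 0.5193 -0.16    0.0968]
```

The two views agree to within 2 mm. The plate spacing is 80 mm and the height is about 0.097 m, both as expected. I'll shut the fingers and carry the hand over plate 4 at the current height.

move_arm:
  rows: "-20 32 0 0 0 0;-20 32 0 0 0 0;-20 32 0 0 0 0;-20 32 0 0 0 0;-20 32 0 0 0 0;-20 32 0 0 0 0;-20 32 0 0 0 0;-20 32 0 0 0 0;-20 32 0 0 0 0;-20 32 0 0 0 0;-20 32 0 0 0 0;-20 32 0 0 0 0;-20 32 0 0 0 0;-20 32 0 0 0 0;-20 32 0 0 0 0;-20 32 0 0 0 0"
  grip: -1
  newtons: 10

```text
time_s: 2.1
ee_pos: [0.5662, 0.0632, 0.2986]
eef_rot: [-3.137, 0.007, 1.291]
force: [0.0, 0.9, 0.8]
grip_width: 0.0003
```

```bash
cat > go.py <<'E'
from h import *
from station import sensors
import sys
P={1:(.518,-.160),2:(.533,-.081),3:(.548,-.003),4:(.5634,.0755)}
o=sensors.get_obs();M=R.from_euler('xyz',o["eef_rot"])
i=int(sys.argv[1]);z=float(sys.argv[2])  # tip height
t=np.array([*P[i],z+.097])
print(o["time_s"],"tip z",o["ee_pos"][2]-.097,"F",o["force"].round(2),"w",o["grip_width"])
print("shift mm tool",(M.inv().apply(t-o["ee_pos"])*1000).round(1))
D=R.from_euler('xyz',[np.pi,0,1.380]);print("turn",(M.inv()*D).as_rotvec().round(3))
E
python3 go.py 4 .105
```

```text
2.1 tip z 0.20156384986573558 F [0.04 0.87 0.83] w 0.0002891847332802131
shift mm tool [11.7 -5.7 96.5]
turn [-0.005  0.007 -0.089]
```

move_arm:
  rows: "6 -3 20 0 0 -0.045;6 -3 20 0 0 -0.044;0 0 20 0 0 0;0 0 15 0 0 0;0 0 10 0 0 0;0 0 5 0 0 0;0 0 0 0 0 0;0 0 0 0 0 0"

```text
time_s: 3.1
ee_pos: [0.5642, 0.0735, 0.2047]
eef_rot: [-3.135, 0.007, 1.379]
force: [1.0, -0.1, 0.5]
grip_width: 0.0003
```

```bash
python3 go.py 4 .105
```

```text
3.1 tip z 0.1076668258890261 F [ 0.98 -0.1   0.52] w 0.0002574048895030818
shift mm tool [ 1.8 -1.1  2.7]
turn [-0.006  0.007 -0.001]
```

move_arm:
  rows: "2 -1 3 0 0 0;0 0 3 0 0 0;0 0 2 0 0 0;0 0 1.5 0 0 0;0 0 1.5 0 0 0;0 0 1.5 0 0 0"

```text
time_s: 3.85
ee_pos: [0.5637, 0.0758, 0.1925]
eef_rot: [-3.137, 0.006, 1.379]
force: [-1.6, -0.2, 2.3]
grip_width: 0.0002
```

```bash
python3 go.py 4 .092
```

```text
3.85 tip z 0.09554284018474493 F [-1.56 -0.21  2.25] w 0.00024981490746552065
shift mm tool [-0.4 -0.2  3.5]
turn [-0.005  0.006 -0.001]
```

move_arm:
  rows: "0 0 1.5 0 0 0;0 0 1.5 0 0 0"

```text
time_s: 4.1
ee_pos: [0.5637, 0.0758, 0.1895]
eef_rot: [-3.137, 0.006, 1.379]
force: [-1.0, 0.7, 2.2]
grip_width: 0.0005
```

Plate 4 is giving way: the tip is 5.5 mm below the plate's height and the force is steady at about 2 N. I'll press on to the stop.

move_arm:
  rows: "0 0 1.5 0 0 0;0 0 1.5 0 0 0;0 0 2 0 0 0"

```text
time_s: 4.47
ee_pos: [0.5638, 0.0759, 0.1892]
eef_rot: [-3.139, 0.006, 1.379]
force: [-13.1, -0.8, 27.8]
grip_width: 0.0003
```

```bash
python3 - <<'E'
from h import *
from station import camera,sensors
print(sensors.get_obs()["force"],sensors.get_obs()["ee_pos"])
c=camera("side");cv2.imwrite("pics/side1.png",cv2.resize(c["color"][120:330,160:360],None,fx=2.8,fy=2.8))
E
```

```text
[-13.14754865  -0.81731206  27.79839273] [0.56379    0.07588188 0.18918727]
```

View pics/side1.png

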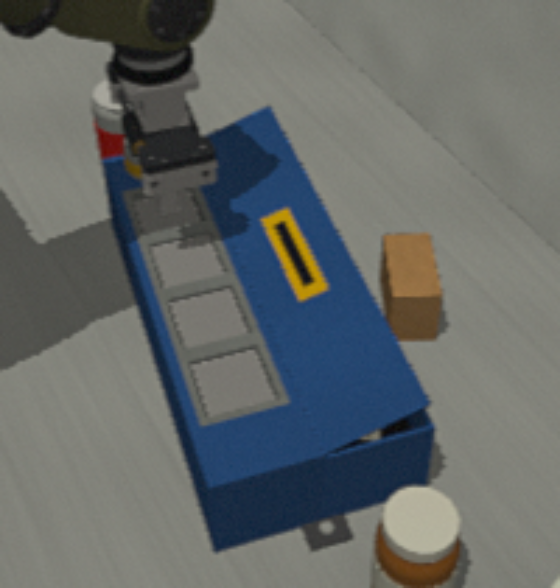

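The picture shows the flap raised along its +x edge, with a gap at about (390,435). The force rose to 28 N at the stop, so the plate is fully in. I'll lift the hand straight up.

move_arm:
  rows: "0 0 -3 0 0 0;0 0 -5 0 0 0;0 0 -15 0 0 0;0 0 -30 0 0 0;0 0 -30 0 0 0;0 0 -30 0 0 0;0 0 -30 0 0 0;0 -30 0 0 0 0;0 -40 0 0 0 0;0 -40 0 0 0 0;0 -30 0 0 0 0;0 0 0 0 0 0;0 0 0 0 0 0;0 0 0 0 0 0;0 0 0 0 0 0"

```text
time_s: 6.4
ee_pos: [0.4239, 0.1034, 0.3447]
eef_rot: [3.138, 0.004, 1.378]
force: [0.1, 0.2, 0.5]
grip_width: 0.0005
```

```bash
python3 - <<'E'
from h import *
from station import camera,sensors
o=sensors.get_obs();print(o["force"],o["ee_pos"],o["joint_vel"].round(4),o["time_s"])
t=camera("top");s=camera("side")
cv2.imwrite("pics/top2.png",t["color"]);cv2.imwrite("pics/side2.png",cv2.resize(s["color"][120:360,160:370],None,fx=2.4,fy=2.4))
# flap height by depth (top): points across the box, perpendicular through yellow-patch side
M=R.from_euler('xyz',t["attitude"]).as_matrix();Y,X=np.mgrid[:384,:512];d=np.c_[X.ravel(),Y.ravel(),np.ones(X.size)]@np.linalg.inv(t["mtx"]).T
P=(t["position"]+(d*t["z_map"].ravel()[:,None])@M.T)
ey=np.array([.19,.982]);ex=np.array([.982,-.19]);pc=np.array([.5405,-.042])+.05*ex
u=(P[:,:2]-pc)@ex;v=(P[:,:2]-pc)@ey
m=(u>.015)&(u<.088)&(v>-.2)&(v<0)&(P[:,2]>.09);k=np.polyfit(u[m],P[m,2],1);print("flap angle",np.arctan(k[0]),m.sum())
m=(u>-.15)&(abs(u+.05)<.02);
for i,n in enumerate((-.12,-.04,.04,.12)):
    q=(abs(u+.05)<.018)&(abs(v-n)<.018);print("plate",i+1,"z",np.median(P[q,2]).round(4))
a=dict(np.load("top0.npz"))["color"]
def f(im):
    g=cv2.cvtColor(im,cv2.COLOR_BGR2GRAY);return g
for n,(x,y) in dict(red=(142,210),small=(194,222),jar=(412,225),carton=(298,150)).items():
    w=np.s_[y-22:y+22,x-22:x+22] if n!="small" else np.s_[y-13:y+13,x-13:x+13]
    print(n,cv2.phaseCorrelate(f(a)[w].astype(np.float32),f(t["color"])[w].astype(np.float32)))
E
```

```text
[0.09695419 0.15437406 0.48245019] [0.42391512 0.10342401 0.34472409] [-0.0025  0.0072 -0.0058  0.0002  0.0009 -0.0033] 6.4
flap angle 0.3009839369762129 2894
plate 1 z 0.0975
plate 2 z 0.0978
plate 3 z 1.0739
plate 4 z 0.0916
red ((0.6241400938053232, 0.5086833346590716), 1.0539555420110256)
small ((0.4418478275445885, 0.2170728596690239), 0.9161367988717245)
jar ((0.49973952473790817, 0.5073556645303299), 1.003508990443783)
carton ((0.42159651341222926, 0.4642540281116929), 0.9887821805035626)
```

View pics/top2.png

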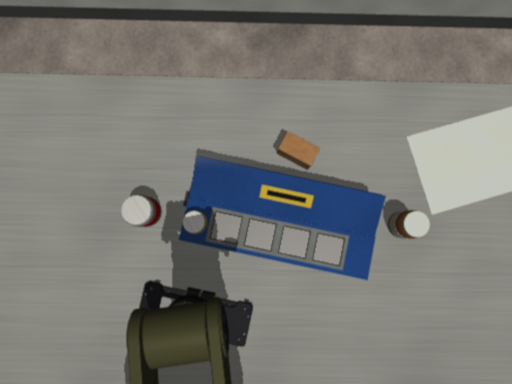

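View pics/side2.png

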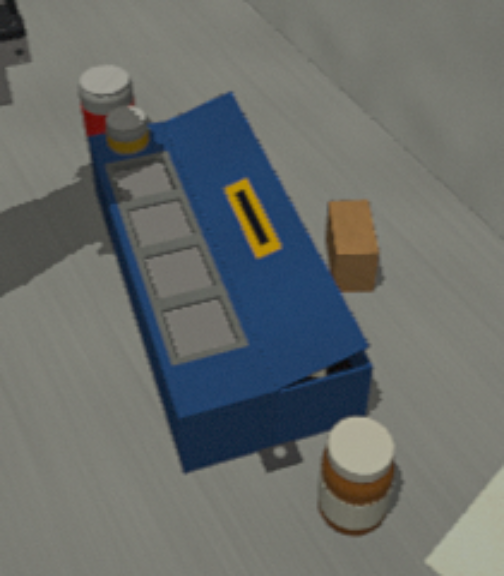

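The flap is ajar at 0.30 rad and plate 4 is at z = 0.0916, which is 6 mm in. The tins, the jar and the carton are at the same pixels as before. The hand is clear at about (190,300) in the top view, so I'm handing in.

```bash
python3 -c "
from station import ctrl
print(ctrl.hand_in())"
```

```text
the job is handed in; nothing more can be done
None
```

The catch is plate 4, the first plate I tried. I pressed it with shut fingers: it gave way at about 2 N and came to its stop at about 28 N. The flap sprang ajar, I took the hand clear, and I handed the job in at about 6.5 s.

**Last checks:**
- **Catch:** the depth image put plate 4 at 91.6 mm, against 98 mm as found, so it is about 6 mm in.
- **Flap:** it stands at 0.30 rad. I checked the angle once and did not measure its speed.
- **Tins, jar and carton:** they appear unmoved and upright. The image comparison gave shifts of about half a pixel (roughly 1 mm) for each.
- **Hand:** it stands clear, about 0.25 m above the bench at the fingertips, and the force reading is near zero.

**One failed reading:** plate 3's final depth came back invalid (no depth data there). I did not follow it up, as plate 4 was already found to be the catch.

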